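# Open the vent cap of the lab vacuum pump

### The job

Open the vent of the blue vacuum pump: flip the red flip-top right back until it lies open, then press the black cap beneath it down against its spring until you just feel the bottom, which frees its child-proof lock, keep it down until it has turned past the lock, and unscrew it anticlockwise (seen from above) all the way to its stop. Be gentle: never twist hard against the lock or press the cap hard onto its bottom. Leave the flip-top open, let go of everything, and leave the jar, cup, spool and screwdriver alone.

Things in the scene. Friction and masses are not known exactly. Their poses are not given: they have to be found in the camera images.
- pump: Vacuum pump, fixed. Blue case 130 x 150 mm (x, y), top 125 mm above the table, on a plate 150 mm wide, 18 mm high; grey motor (100 mm thick, axis 70 mm high) from the case's +y side to y = 245 mm, with a switch box, top 139 mm. Origin: on the table under the cap's axis, the case's middle. Axes: z up; -y points from cap to the flip-top's pull tongue, +y from cap to its hinge and the motor.
- neck: Fixed brass neck under the cap, 32 mm diameter, 125 to 151 mm above the table, with the cap's hidden lock and bottom stop. Origin on the cap's axis 150 mm above the table; axes as the pump's. Driving the cap against the lock or the bottom stop with over 15 N damages it (the spring's force does not count).
- flap (a joint): Hinge angle of the red flip-top, rad: 0 closed (level, over the cap), pi/2 upright, 2.6 fully laid back. It weighs about 50 g and swings nearly freely: let go short of upright it falls shut, let go beyond about 1.85 it falls back to 2.6 by itself.
- flap_hinge (a point): Point on the flip-top's hinge axis, 45 mm from the cap's axis on the pump's +y side, 187 mm above the table; the hinge axis is level, along the pump's x. Two aluminium ears, 38 mm over all, 12 mm deep, carry it. The flip-top's plate is 52 mm wide, 5 mm thick, from 8 to 72 mm from the hinge.
- flap_tongue (a point): Point in the flip-top's pull tongue, 92 mm from the hinge axis; moves and turns with the flip-top. The tongue is 24 mm wide (along the pump's x), 6 mm thick, from 72 to 104 mm from the hinge; closed, it lies level 187 mm above the table with free space beneath. Pinched across its width near the finger ends, it pivots between the pads as it is swung up.
- vent_cap: Black eight-sided screw cap, 42 mm across flats, 28 mm tall. Origin on its axis at its underside, 150 mm above the table when closed (25 mm above the case). Flats face its x axis (white line on top, along +x) and every 45 degrees from it. It turns with the cap, and rises 1.6 mm per rad. At 0 turn its axes are the pump's. Friction against turning 0.1 N m.
- cap_grip (a point): Centre of the cap, 14 mm below its top, 164 mm above the table when closed. Pressed, the cap yields at 4 N, then 0.6 N/mm, down to a hard bottom stop, felt as a sudden stiffening. The stop's depth differs each time (4.2 to 13.2 mm, unseen); only within 1.2 mm of it is the lock free. Keep it down from 0.05 to 0.85 rad of turn (same height); beyond, no pressing is needed.
- vent_turn (a joint): Turn of the cap, rad: 0 closed and locked, grows anticlockwise seen from above; 2.2 is the open stop.
- jar_mid (a point): Bystander: amber glass jar with brass lid, 64 mm diameter, 100 mm tall; centre.
- cup_mid (a point): Bystander: blue plastic cup, 76 mm rim diameter, 95 mm tall; centre.
- spool_mid (a point): Bystander: copper-coloured wire spool, 60 mm diameter, 50 mm tall; centre.
- screwdriver_grip (a point): Bystander: red-handled screwdriver about 200 mm long lying on the table; point at the middle of its handle.

How it is judged:
By the outcome, as a careful person would: the job done as asked, in the order asked, and still so for the second after the job is handed in, with the robot touching nothing.
It also fails if it takes over 72 s, if anything falls off the work surface, if the arm or the gripper's body presses on something with over 40 N, if the wrist force passes 120 N, or if a joint passes its speed limit or range.

### The arm

A 7-joint arm with a two-finger parallel gripper is mounted at the origin on the work surface. World frame = base frame: x ahead of the robot, y to its left, z up, the work surface at z = 0. Lengths are in m, angles in rad, forces in N, time in s.
With the tool pointing down it reaches from about 0.425 to 0.925 m from the base axis. Payload 6.8 kg.
Tool frame: the origin (TCP) lies between the finger pads; the fingertips stand 22 mm ahead of it and the grasp point (between the pads) lies 3 mm ahead of it; z points along the fingers, y is the direction in which the jaws open and shut (so a half turn about z gives the same grasp; the last joint's range is limited). The gripper opens to 85 mm and grips with 20 to 120 N. Pads are 22 mm wide; open, the fingers measure 114 mm over their backs; the gripper's body (76 mm by 85 mm) begins 54 mm behind the grasp point. The pads swing forward as they close: fully open they stand 13 mm farther back than shut.
Start: joints at [1.222, 0.477, 0.022, 1.555, -0.011, 1.109, -0.083], TCP at [0.161, -0.656, 0.253] pointing down, gripper open.
Joint ranges: [-2.96, 2.96], [-0.34, 2.1], [-1.41, 1.46], [0.24, 2.44], [-1.37, 4.51], [0.17, 1.92], [-2.96, 2.96]. Speed limits (rad/s): [2.39, 2.39, 3.14, 3.14, 3.14, 3.14, 3.14].

### API

Orientations are given as a unit quaternion [w, x, y, z].
In Python, from station import bot gives the robot as it stands. The module is installed in compiled form; this text tells all that it offers.
- The arm moves only by the tool drive_tool, never from a script. Its argument "series" is one flat list of numbers, 7 for each row, row after row: the opening, from -1 (shut) to 1 (fully open), then the shift along the tool's x, y, z in mm, then the turn, a rotation vector about the tool's x, y, z in rad. In form: [jaw, x, y, z, wx, wy, wz, jaw, x, y, z, wx, wy, wz, ...]. A call has 1 to 12 rows; each row shifts and turns the commanded pose from where the row before left it, along the tool's axes as they then stand; what a row does not reach is not made up. A row lasts 1/8 s, in which the tool goes at most 62.5 mm and 10.7 degrees, less where a joint would pass 70% of its speed; a pose out of reach is approached as far as the arm can. A call with a gripper value outside its range is refused whole. The fingers move at their own pace and stop on an object; "force" is the grip in N (left out, the last holds). Time passes only in rows, so rows that do not move let the fingers close. It gives the time, the measured TCP pose, the force and the opening at its end, in the units of the state.
- bot.get_obs(): the state, without advancing time (a new reading comes with each control period).
- bot.read_camera(name): name is "scene" or "side" or "wrist"; returns a dict with "pixels" (400x640x3 uint8, blue, green, red), "camera_matrix" (3x3 intrinsics, pixels), "rvec" (rotation vector, rad) and "tvec" (3), from world to camera coordinates, as OpenCV has them. Camera axes: x right, y down, z forward; pixel columns grow to the right and rows downward; lengths in m; the calibration is good to about 2 mm. The wrist camera is an equidistant fisheye: a pixel r from the principal point sees the ray r / f radians off the axis. A picture is of the moment at which its call begins. There is no depth.
- bot.hand_in(): hands the job in, once; it reports no verdict.
The state is a dict: "t": time; "q": joint angles; "joint_vel": joint speeds; "joint_torque": joint torques, N m; "eef_pos": TCP position; "tool_rot": TCP orientation; "contact_force": force on the tool from outside, world axes, zero at the start; "torque": the same for the moment, N m; "gripper_width": opening from 0.0 (shut) to 1.0 (fully open).
Only numpy, scipy, OpenCV 4.12 (cv2) and the standard library are available. Lean on these libraries where they do the work, as an engineer would, in place of code of your own. Each camera call takes 0.05 s, during which the arm holds its last target. There are 200 camera calls.

## Working session

There is one attempt and no reset: what is moved stays moved. The work goes in short steps, Python scripts to look and compute and a tool call to move; the robot and the scene stay as the last step left them, time stands still between calls to the robot, and variables do not carry over. Pictures are saved under pics/ and viewed, about 8 in all and at most 12, crops included, and the job is handed in when it is done.

Besides the shell and the picture viewer there is one more tool, called after ">>>" by a JSON object that holds its "api" and its "payload". drive_tool: Moves the arm, as the interface text tells. Its arguments: {"type":"object","properties":{"series":{"type":"array"},"force":{"type":"number"}},"required":["series"]}

```bash
mkdir -p pics; cat > h.py <<'E'
import numpy as np, cv2
from scipy.spatial.transform import Rotation as R
from station import bot
def snap(n,f=None):
    c=bot.read_camera(n)
    if f: cv2.imwrite('pics/'+f,c['pixels'])
    return c
def proj(c,P):
    P=np.atleast_2d(np.array(P,float))
    return cv2.projectPoints(P,c['rvec'],c['tvec'],c['camera_matrix'],None)[0].reshape(-1,2)
def atz(c,uv,z):
    K=c['camera_matrix'];M=R.from_rotvec(np.ravel(c['rvec'])).as_matrix();t=np.ravel(c['tvec'])
    d=M.T@(np.linalg.inv(K)@np.array([uv[0],uv[1],1.]));o=-M.T@t
    return o+d*(z-o[2])/d[2]
E
python3 - <<'E'
from h import *
for n in('scene','side'):
    c=snap(n,n+'1.png');M=R.from_rotvec(np.ravel(c['rvec'])).as_matrix();print(n,-M.T@np.ravel(c['tvec']),M[2])
print(bot.get_obs())
E
```

```text
scene [1.61706773 0.22430155 0.92731071] [-0.79181567 -0.15164189 -0.59163559]
side [0.07735113 0.90257084 0.73669551] [ 0.41520846 -0.74798174 -0.51780812]
{'t': 0.1, 'q': array([ 1.22188847,  0.4777311 ,  0.02235933,  1.55634766, -0.01152224,
        1.1093437 , -0.08308215]), 'joint_vel': array([ 0.00214919, -0.0015319 ,  0.0015981 , -0.00078718,  0.00055721,
        0.00042729,  0.00111989]), 'joint_torque': array([ 4.21607983e-03, -5.97760248e+01,  1.61322366e+00, -2.81955224e+01,
        1.27717966e-02,  4.98611000e-03, -4.97386111e-06]), 'eef_pos': array([ 0.16084396, -0.65503097,  0.25241616]), 'tool_rot': array([-8.36048904e-04,  9.92759048e-01,  1.20119729e-01, -1.57747218e-04]), 'contact_force': array([ 1.14558903,  0.01230488, -0.46218391]), 'torque': array([ 0.0159615 ,  0.00814532, -0.02368194]), 'gripper_width': 0.9965282900421786}
```

View pics/scene1.png

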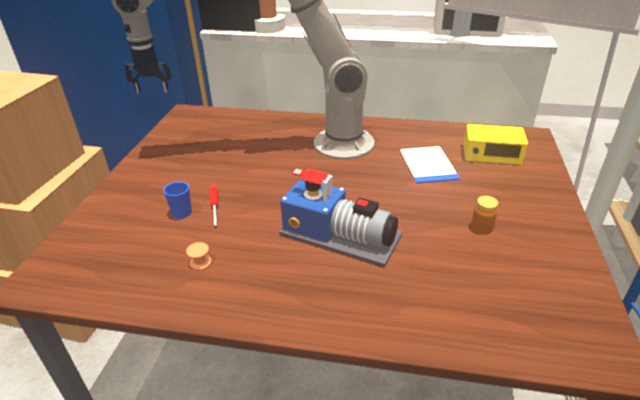

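View pics/side1.png

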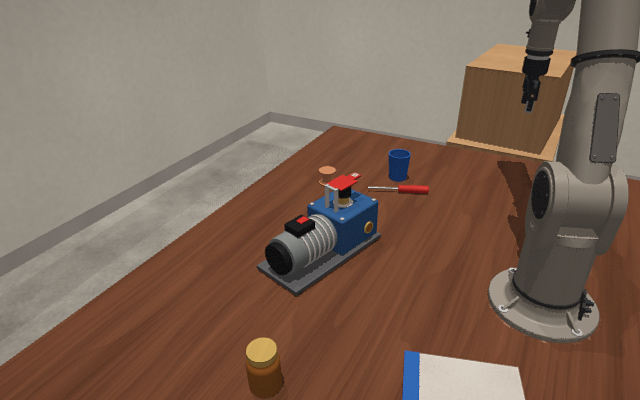

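The scene view shows the pump at about (320,215) with the red flap at (313,177), the cup at (178,200) and the spool at (198,255). The screwdriver is at (213,205) and the jar at (485,215). The side view shows the flap at (343,183). Next I'll look at enlarged crops.

```bash
python3 - <<'E'
from h import *
a=cv2.imread('pics/scene1.png')[160:260,270:410];b=cv2.imread('pics/side1.png')[165:300,250:390]
a=cv2.resize(a,None,fx=4,fy=4,interpolation=2);b=cv2.resize(b,None,fx=4,fy=4,interpolation=2)
cv2.imwrite('pics/crop1.png',cv2.resize(np.vstack([a]),None,fx=1.4,fy=1.4));cv2.imwrite('pics/crop2.png',b)
for n in('scene','side'):
    c=bot.read_camera(n)
    hsv=cv2.cvtColor(c['pixels'],cv2.COLOR_BGR2HSV)
    m=((hsv[...,0]<6)|(hsv[...,0]>174))&(hsv[...,1]>200)&(hsv[...,2]>120)
    k,l,s,ce=cv2.connectedComponentsWithStats(m.astype(np.uint8))
    for i in range(1,k):
        if s[i,4]>30: 
            ys,xs=np.where(l==i);q=cv2.minAreaRect(np.c_[xs,ys].astype(np.float32))
            print(n,s[i],ce[i],atz(c,ce[i],.187),np.round(cv2.boxPoints(q),1).tolist())
E
```

```text
(no output)
```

View pics/crop1.png

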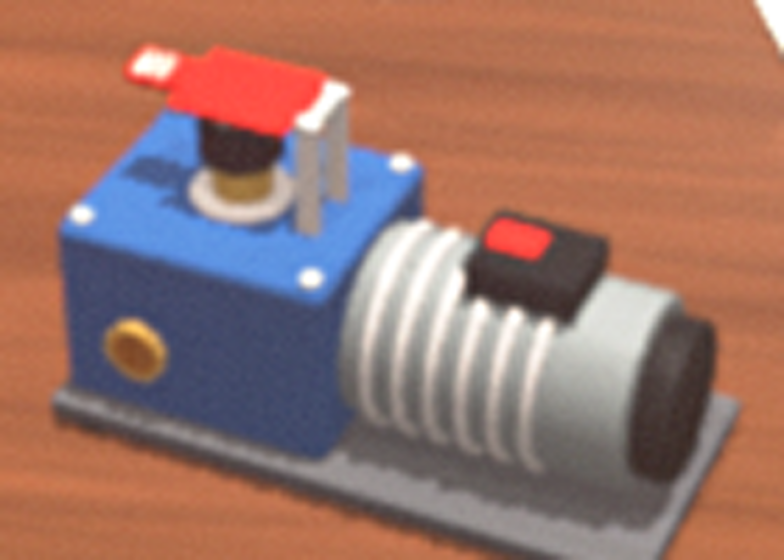

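View pics/crop2.png

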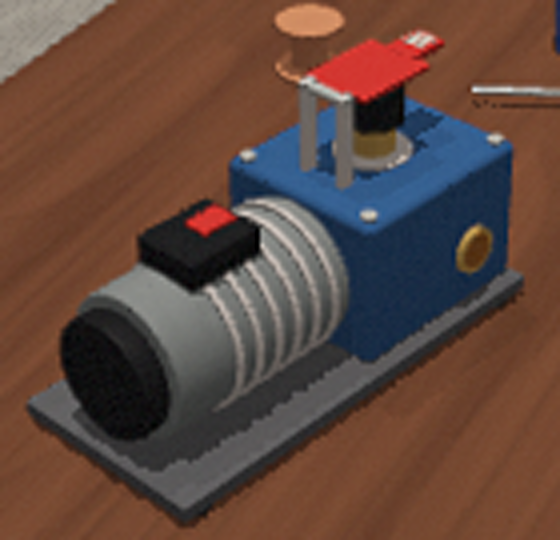

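```bash
python3 - <<'E'
from h import *
from scipy.optimize import least_squares
P={'scene':[((62,235),(65,-75,125)),((325,302),(65,75,125)),((425,175),(-65,75,125)),((137,62),(0,-59,187)),((55,415),(75,-75,9))],
'side':[((232,165),(65,75,125)),((365,230),(-65,75,125)),((512,148),(-65,-75,125)),((440,40),(0,-59,187))]}
S={'scene':(5.6,270,160),'side':(4,250,165)}
C={n:bot.read_camera(n) for n in P}
def res(p,full=0):
    o=[]
    for n in P:
        s,u,v=S[n]
        uv=np.array([(a/s+u,b/s+v) for (a,b),_ in P[n]])
        X=np.array([q for _,q in P[n]])/1e3
        W=R.from_euler('z',p[2]).apply(X)+[p[0],p[1],0]
        o.append((proj(C[n],W)-uv))
    return np.vstack(o) if full else np.vstack(o)[[0,1,2,3,5,6,7,8]].ravel()
r=least_squares(res,[.5,0,-.1],loss='soft_l1');print(r.x,np.round(res(r.x,1),1))
p=r.x
for n,q in dict(tongue=(0,-47,187),cap=(0,0,164),hinge=(0,45,187)).items(): print(n,R.from_euler('z',p[2]).apply(np.array(q)/1e3)+[p[0],p[1],0])
E
```

```text
[ 0.51780966 -0.01072689 -0.28148065] [[-1.1 -2.2]
 [-0.2 -0.3]
 [ 1.5 -2.6]
 [ 0.5  0.1]
 [ 1.1 -0.8]
 [-2.6 -1.6]
 [ 0.2  0.7]
 [ 0.9 -1.5]
 [-2.8 -0.5]]
tongue [ 0.50475408 -0.05587722  0.187     ]
cap [ 0.51780966 -0.01072689  0.164     ]
hinge [0.53030969 0.03250214 0.187     ]
```

>>> {"api": "drive_tool", "payload": {"series": [0.2,0,0,-50,0,0,0,0.2,0,0,-50,0,0,0,0.2,26.5,-28,0,0,0,0,0.2,26.5,-28,0,0,0,0,0.2,26.5,-28,0,0,0,0,0.2,26.5,-28,0,0,0,0,0.2,26.5,-28,0,0,0,0,0.2,26.5,-28,0,0,0,0,0.2,26.5,-28,0,0,0,0,0.2,26.5,-28,0,0,0,0,0.2,26.5,-28,0,0,0,0,0.2,26.5,-28,0,0,0,0], "force": 30}}

```text
t: 1.8
eef_pos: [0.352, -0.3192, 0.3535]
tool_rot: [0.0, 0.993, 0.12, 0.0]
contact_force: [0.5, 0.9, -0.7]
gripper_width: 0.6
```

>>> {"api": "drive_tool", "payload": {"series": [0.2,26.5,-28,0,0,0,0,0.2,26.5,-28,0,0,0,0,0.2,26.5,-28,0,0,0,0,0.2,26.5,-28,0,0,0,0,0.2,26.5,-28,0,0,0,0,0.2,26.5,-28,0,0,0,0,0.2,26.5,-28,0,0,0,0,0.2,0,0,0,0,0,-0.17,0.2,0,0,0,0,0,-0.17,0.2,0,0,0,0,0,-0.17,0.2,0,0,0,0,0,-0.17,0.2,0,0,0,0,0,-0.17]}}

```text
t: 3.3
eef_pos: [0.4849, -0.0859, 0.3533]
tool_rot: [0.0, 0.853, 0.521, -0.0]
contact_force: [-0.4, 0.3, -0.2]
gripper_width: 0.596
```

```bash
python3 - <<'E'
from h import *
c=snap('wrist','w1.png');M=R.from_rotvec(np.ravel(c['rvec'])).as_matrix()
o=bot.get_obs();print(-M.T@np.ravel(c['tvec']),M[2],c['camera_matrix'],o['q'],o['eef_pos'],o['t'])
E
```

```text
[ 0.51952387 -0.01844024  0.47350951] [-0.13532862 -0.26465304 -0.95480099] [[309.70691629   0.         323.40035719]
 [  0.         309.70691629 203.30281773]
 [  0.           0.           1.        ]] [ 0.53537401  0.1242098  -0.52970531  1.8194828   0.06705375  1.2154523
 -0.48222457] [ 0.48488829 -0.08591948  0.35334879] 3.35
```

View pics/w1.png

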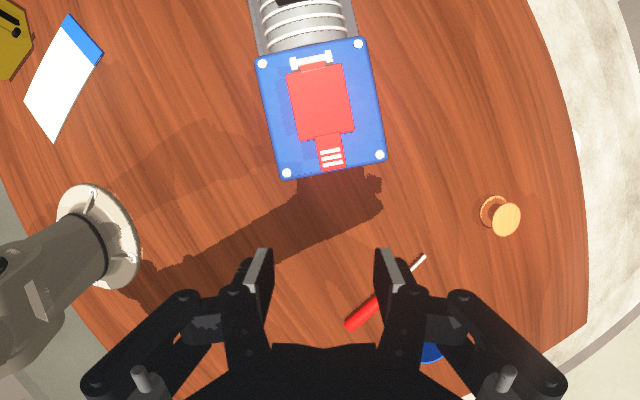

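The wrist view shows the flap from above. The plate spans about (288,72)–(355,131), the tongue end is at (332,168), and the case top corners are near (256,65), (385,157) and (284,180). I'll fit the pump pose to the red outline.

```bash
cat >> h.py <<'E'
def fproj(c,P):
    P=np.array(P,float).reshape(-1,1,3)
    return cv2.fisheye.projectPoints(P,np.array(c['rvec'],float).reshape(3,1),np.array(c['tvec'],float).reshape(3,1),c['camera_matrix'],np.zeros(4))[0].reshape(-1,2)
def fatz(c,uv,z):
    n=cv2.fisheye.undistortPoints(np.array(uv,float).reshape(-1,1,2),c['camera_matrix'],np.zeros(4)).reshape(-1,2)
    M=R.from_rotvec(np.ravel(c['rvec'])).as_matrix();o=-M.T@np.ravel(c['tvec'])
    d=np.c_[n,np.ones(len(n))]@M
    return o+d*((z-o[2])/d[:,2])[:,None]
E
python3 - <<'E'
from h import *
c=snap('wrist');im=c['pixels'];hsv=cv2.cvtColor(im,cv2.COLOR_BGR2HSV)
m=((hsv[...,0]<5)|(hsv[...,0]>175))&(hsv[...,1]>170)&(hsv[...,2]>110)
m[200:]=0;m[:,:250]=0;m[:,400:]=0;m[:50]=0
cs=cv2.findContours(m.astype(np.uint8),0,2)[0];k=max(cs,key=cv2.contourArea)
a=cv2.approxPolyDP(k,3,True)[:,0];W=fatz(c,a,.1895);print(np.c_[a,W.round(4)])
for nm,t in(('screws',((262,63),(358,43),(380,155),(286,173))),('casecorner',((256,63),(385,159),(283,181)))):
    print(nm,fatz(c,t,.127 if nm=='screws' else .125).round(4))
E
```

```text
[[ 3.240e+02  1.620e+02  4.979e-01 -6.160e-02  1.895e-01]]
screws [[ 0.4831  0.0613  0.127 ]
 [ 0.5876  0.0331  0.127 ]
 [ 0.5541 -0.0921  0.127 ]
 [ 0.4487 -0.0628  0.127 ]]
casecorner [[ 0.4769  0.0653  0.125 ]
 [ 0.5576 -0.0994  0.125 ]
 [ 0.4406 -0.0698  0.125 ]]
```

```bash
python3 - <<'E'
from h import *
from scipy.optimize import least_squares
c=snap('wrist');im=c['pixels'].astype(int)
m=(im[...,2]>130)&(im[...,2]>2.2*im[...,1])&(im[...,2]>2.2*im[...,0])
m[:60]=0;m[175:]=0;m[:,:285]=0;m[:,360:]=0
print(m.sum(),[ (r,np.where(m[r])[0][[0,-1]].tolist()) for r in range(62,175,8) if m[r].any()])
m=cv2.morphologyEx(m.astype(np.uint8),3,np.ones((5,5)));k=max(cv2.findContours(m,0,1)[0],key=cv2.contourArea)
a=cv2.approxPolyDP(k,2.5,True)[:,0];print(np.c_[a,fatz(c,a,.1895)[:,:2].round(4)*1000])
X=np.array([(26,-27),(-26,-27),(-26,37),(26,37),(12,-59),(-12,-59)])/1e3
p=(.5184,-.0151,-.265);W=R.from_euler('z',p[2]).apply(np.c_[X,np.full(6,.1895)])+[p[0],p[1],0]
print(fproj(c,W).round(1))
E
```

```text
283 [(70, [341, 341]), (86, [345, 345]), (94, [289, 346]), (102, [291, 291]), (118, [351, 351]), (126, [352, 352]), (134, [320, 339]), (150, [317, 342]), (158, [339, 343]), (166, [321, 345])]
[[340.  140.  520.6 -50.2]
 [337.  146.  515.7 -53.9]
 [342.  147.  519.3 -56.9]
 [339.  152.  514.8 -59.8]
 [342.  157.  515.1 -65.2]
 [339.  158.  512.2 -64.8]
 [343.  163.  513.4 -70.7]
 [331.  164.  503.1 -66.4]
 [332.  159.  506.  -62.7]
 [337.  159.  510.2 -64.8]
 [329.  158.  504.  -60.6]
 [333.  153.  509.4 -58.1]
 [326.  152.  504.1 -54.3]
 [326.  144.  507.5 -47.7]
 [326.  153.  503.7 -55.1]
 [318.  153.  497.1 -51.7]
 [322.  170.  493.  -67.7]
 [345.  166.  513.8 -74.1]]
[[354.2 130.1]
 [298.7 141.9]
 [283.3  74.6]
 [339.7  62.2]
 [346.2 166.7]
 [321.  172. ]]
```

>>> {"api": "drive_tool", "payload": {"series": [0.2,0,0,0,0,0,-0.105,0.2,0,0,0,0,0,-0.105,0.2,28,14,0,0,0,0,0.2,0,0,40,0,0,0,0.2,0,0,40,0,0,0,0.2,0,0,30,0,0,0,0.2,0,0,25,0,0,0,0.2,0,0,10,0,0,0,0.2,0,0,10,0,0,0,0.2,0,0,0,0,0,0]}}

```text
t: 4.7
eef_pos: [0.506, -0.0626, 0.1983]
tool_rot: [-0.0, 0.796, 0.605, -0.0]
contact_force: [0.1, -1.5, 0.1]
gripper_width: 0.6
```

```bash
python3 - <<'E'
from h import *
c=snap('wrist','w2.png');o=bot.get_obs();print(o['eef_pos'],o['tool_rot'],o['contact_force'],o['q'])
c=snap('side','s2.png')
a=cv2.resize(c['pixels'][100:240,270:410],(600,600),interpolation=2);cv2.imwrite('pics/s2c.png',a)
E
```

```text
[ 0.50625067 -0.06257379  0.19874677] [2.16629343e-04 7.96031918e-01 6.05254566e-01 2.23378519e-04] [-0.33207288 -0.3094382   1.48473258] [ 0.4581211   0.32086289 -0.54444632  1.97161011  0.20968991  0.90317088
 -0.46493303]
```

View pics/s2c.png

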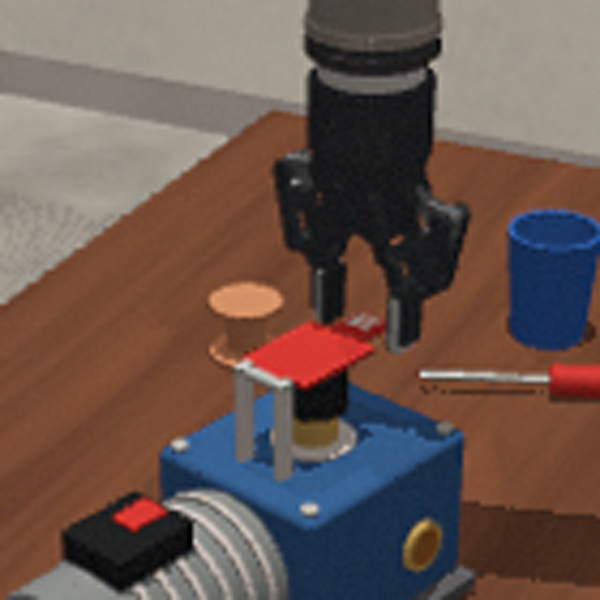

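View pics/w2.png

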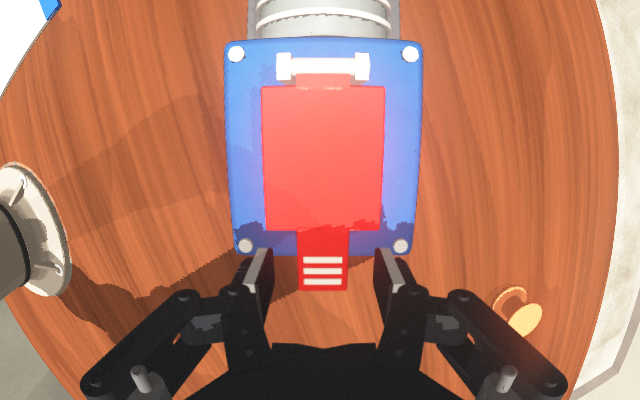

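Tongue (300–347, rows 230–290) is centred between the pads and square to them. I'll check its position along the finger-width direction with numbers.

```bash
python3 - <<'E'
from h import *
c=bot.read_camera('wrist')
def loc(uv,z): return (R.from_euler('z',.265).apply(fatz(c,uv,z)-[.5184,-.0151,0])*1e3).round(1)
print(loc([(261,87),(384,86),(382,228),(265,230),(300,290),(347,290)],.1895)[:,:2].tolist())
print(loc([(236,54),(411,54),(400,246),(245,246)],.127)[:,:2].tolist(), loc([(277,67),(370,67)],.193)[:,:2].tolist())
E
```

```text
[[-24.5, 37.2], [26.6, 37.4], [27.9, -25.5], [-25.6, -26.2], [-10.6, -58.5], [12.7, -58.6]]
[[-52.8, 64.6], [56.1, 64.2], [54.6, -64.5], [-53.8, -64.0]] [[-17.2, 44.9], [20.1, 44.7]]
```

>>> {"api": "drive_tool", "payload": {"series": [-0.7,0,0,0,0,0,0,-0.7,0,0,0,0,0,0,-0.7,0,0,0,0,0,0,-0.7,0,0,0,0,0,0,-0.7,0,0,0,0,0,0,-0.7,0,0,0,0,0,0], "force": 30}}

```text
t: 5.6
eef_pos: [0.5057, -0.0625, 0.1988]
tool_rot: [0.0, 0.796, 0.605, -0.0]
contact_force: [-3.5, 0.7, 4.6]
gripper_width: 0.272
```

```bash
python3 -c "
import numpy as np
f=np.linspace(0,2.05,18);y=-94*np.cos(f);z=94*np.sin(f)
for a,b in zip(np.diff(y),np.diff(z)):print('-0.7, %.1f, 0, %.1f, 0, 0, 0,'%(a,-b))"
```

```text
-0.7, 0.7, 0, -11.3, 0, 0, 0,
-0.7, 2.0, 0, -11.1, 0, 0, 0,
-0.7, 3.4, 0, -10.8, 0, 0, 0,
-0.7, 4.6, 0, -10.3, 0, 0, 0,
-0.7, 5.9, 0, -9.7, 0, 0, 0,
-0.7, 7.0, 0, -8.9, 0, 0, 0,
-0.7, 8.0, 0, -8.0, 0, 0, 0,
-0.7, 8.9, 0, -7.0, 0, 0, 0,
-0.7, 9.7, 0, -5.9, 0, 0, 0,
-0.7, 10.3, 0, -4.7, 0, 0, 0,
-0.7, 10.8, 0, -3.4, 0, 0, 0,
-0.7, 11.1, 0, -2.1, 0, 0, 0,
-0.7, 11.3, 0, -0.7, 0, 0, 0,
-0.7, 11.3, 0, 0.6, 0, 0, 0,
-0.7, 11.1, 0, 2.0, 0, 0, 0,
-0.7, 10.8, 0, 3.3, 0, 0, 0,
-0.7, 10.3, 0, 4.6, 0, 0, 0,
```

>>> {"api": "drive_tool", "payload": {"series": [-0.7,0.7,0,-11.3,0,0,0,-0.7,2,0,-11.1,0,0,0,-0.7,3.4,0,-10.8,0,0,0,-0.7,4.6,0,-10.3,0,0,0]}}

```text
t: 6.1
eef_pos: [0.5086, -0.0515, 0.2424]
tool_rot: [-0.0, 0.796, 0.606, -0.0]
contact_force: [0.1, 3.8, -4.8]
gripper_width: 0.268
```

>>> {"api": "drive_tool", "payload": {"series": [-0.7,5.9,0,-9.7,0,0,0,-0.7,7,0,-8.9,0,0,0,-0.7,8,0,-8,0,0,0,-0.7,8.9,0,-7,0,0,0]}}

```text
t: 6.6
eef_pos: [0.5165, -0.0236, 0.2757]
tool_rot: [0.0, 0.796, 0.605, -0.001]
contact_force: [-1.8, 0.7, -5.6]
gripper_width: 0.272
```

>>> {"api": "drive_tool", "payload": {"series": [-0.7,9.7,0,-5.9,0,0,0,-0.7,10.3,0,-4.7,0,0,0,-0.7,10.8,0,-3.4,0,0,0,-0.7,11.1,0,-2.1,0,0,0,-0.7,11.3,0,-0.7,0,0,0]}}

```text
t: 7.22
eef_pos: [0.5311, 0.0283, 0.293]
tool_rot: [0.0, 0.796, 0.605, -0.0]
contact_force: [-4.0, -1.6, 0.8]
gripper_width: 0.271
```

>>> {"api": "drive_tool", "payload": {"series": [-0.7,11.3,0,0.6,0,0,0,-0.7,11.1,0,2,0,0,0,-0.7,10.8,0,3.3,0,0,0,-0.7,10.3,0,4.6,0,0,0,-0.7,0,0,0,0,0,0]}}

```text
t: 7.85
eef_pos: [0.5436, 0.0729, 0.2834]
tool_rot: [-0.0, 0.795, 0.607, 0.002]
contact_force: [-5.4, 3.5, 8.1]
gripper_width: 0.261
```

>>> {"api": "drive_tool", "payload": {"series": [0.3,0,0,0,0,0,0,0.3,0,0,0,0,0,0,0.3,0,0,0,0,0,0,0.3,-15,0,-15,0,0,0,0.3,-25,0,-20,0,0,0,0.3,-35,0,-10,0,0,0,0.3,-30,0,0,0,0,0]}}

```text
t: 8.72
eef_pos: [0.5148, -0.033, 0.3277]
tool_rot: [0.001, 0.796, 0.605, 0.001]
contact_force: [-0.3, -0.1, 0.5]
gripper_width: 0.645
```

```bash
python3 - <<'E'
from h import *
c=snap('wrist','w3.png');o=bot.get_obs();print(o['eef_pos'],o['tool_rot'],o['contact_force'],o['q'])
s=snap('side','s3.png')['pixels'][100:260,250:410]
cv2.imwrite('pics/c3.png',np.hstack([c['pixels'][:,150:500],cv2.resize(s,(400,400),interpolation=2)]))
E
```

```text
[ 0.51366444 -0.03761559  0.32697052] [ 0.00119839  0.79765601  0.60311091 -0.00083468] [-1.28461568 -3.58037493 -0.72447619] [ 0.45519752  0.19307704 -0.57566486  1.80949205  0.11675094  1.17220897
 -0.43345036]
```

View pics/c3.png

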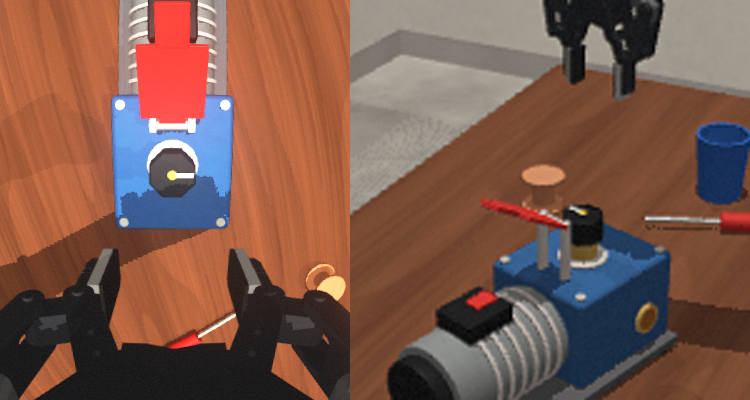

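The flap lies right back. The cap's centre is at wrist pixel (322,175), and its white line points along pump +x.

```bash
python3 - <<'E'
from h import *
c=bot.read_camera('wrist');im=c['pixels']
g=cv2.cvtColor(im,cv2.COLOR_BGR2GRAY);print([int(x) for x in g[185,290:356:3]])
m=(g<85).astype(np.uint8);m[:140]=0;m[205:]=0;m[:,:285]=0;m[:,:]=m;m[:,360:]=0
k,l,s,ce=cv2.connectedComponentsWithStats(m);print(s[1:][s[1:,4]>50])
o=bot.get_obs();print(o['eef_pos'],o['contact_force'])
print(fatz(c,[(322,175),(322,176)],.178), np.array([.5184,-.0151])+[.00096,-.00026])
E
```

```text
[148, 147, 146, 147, 147, 65, 75, 77, 80, 77, 53, 55, 53, 57, 52, 56, 51, 82, 95, 92, 90, 91]
[[299 146  47  50 992]]
[ 0.51436943 -0.0335011   0.32674885] [1.16256314 0.63582705 0.14885763]
[[ 0.51794167 -0.01805333  0.178     ]
 [ 0.51769395 -0.01892769  0.178     ]] [ 0.51936 -0.01536]
```

>>> {"api": "drive_tool", "payload": {"series": [0.2,0,0,0,0,0,0.156,0.2,0,0,0,0,0,0.156,0.2,0,0,0,0,0,0.156,0.2,0,0,0,0,0,0.156,0.2,0,0,0,0,0,0.155,0.2,13.3,-13.3,0,0,0,0,0.2,0,0,40,0,0,0,0.2,0,0,40,0,0,0,0.2,0,0,30,0,0,0,0.2,0,0,0,0,0,0,0.2,0,0,0,0,0,0,0.2,0,0,0,0,0,0]}}

```text
t: 10.38
eef_pos: [0.5205, -0.013, 0.2182]
tool_rot: [0.0, 0.966, 0.258, 0.001]
contact_force: [-0.4, -1.1, -0.1]
gripper_width: 0.602
```

```bash
python3 - <<'E'
from h import *
c=snap('wrist','w4.png');o=bot.get_obs();p=o['eef_pos'];r=R.from_quat(o['tool_rot'],scalar_first=True)
print(p,r.inv().apply(np.array([.5194,-.0154,.169])-p)*1e3,r.as_matrix()[:,0],o['contact_force'],o['q'])
W=np.array([.5194,-.0154,.178])
a=np.arange(8)*np.pi/4+np.pi/8-.265
cor=np.c_[W[0]+.0227*np.cos(a),W[1]+.0227*np.sin(a),np.full(8,.178)]
im=c['pixels'].copy();cv2.polylines(im,[fproj(c,cor).round().astype(int)],True,(0,255,0),1);cv2.imwrite('pics/w4o.png',cv2.resize(im[80:330,200:450],(600,600)))
E
```

```text
[ 0.52033274 -0.01316348  0.21811229] [-2.03240223  1.4088058  49.1098131 ] [0.86691216 0.498456   0.00221918] [-0.10208589 -0.42501159  0.16251266] [ 0.31613317  0.30296953 -0.48917798  1.9342996   0.17467796  0.94279496
 -1.30589752]
```

View pics/w4o.png

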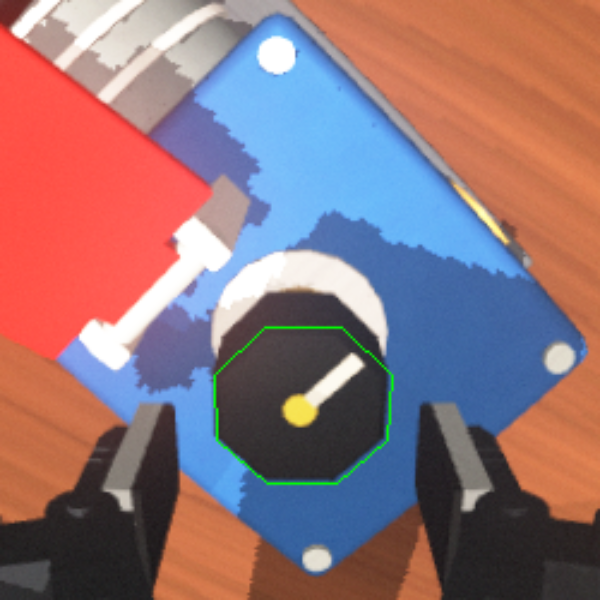

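Overlay shows the cap at (299,411) in the crop, within about 1 mm of the estimate. The pads are parallel to the flats. Descending and gripping.

>>> {"api": "drive_tool", "payload": {"series": [0.2,-2,0.5,0,0,0,0,0.2,0,0,20,0,0,0,0.2,0,0,15,0,0,0,0.2,0,0,13,0,0,0,0.2,0,0,0,0,0,0,0.2,0,0,0,0,0,0]}}

```text
t: 11.18
eef_pos: [0.5182, -0.0147, 0.169]
tool_rot: [0.0, 0.966, 0.258, 0.0]
contact_force: [-0.4, -0.7, -0.4]
gripper_width: 0.601
```

>>> {"api": "drive_tool", "payload": {"series": [-0.4,0,0,0,0,0,0,-0.4,0,0,0,0,0,0,-0.4,0,0,0,0,0,0,-0.4,0,0,0,0,0,0,-0.4,0,0,0,0,0,0,-0.4,0,0,0,0,0,0], "force": 50}}

```text
t: 11.92
eef_pos: [0.5186, -0.015, 0.169]
tool_rot: [0.0, 0.966, 0.258, 0.001]
contact_force: [1.9, -0.7, 4.8]
gripper_width: 0.485
```

```bash
cat > st.py <<'E'
from h import *
o=bot.get_obs();p=o['eef_pos'];r=R.from_quat(o['tool_rot'],scalar_first=True);x=r.as_matrix()[:,0]
print(o['t'],p.round(5),'yaw',np.arctan2(x[1],x[0]).round(4),'F',o['contact_force'].round(2),'T',o['torque'].round(3),'g',round(o['gripper_width'],3),'off',(r.inv().apply(np.array([.5194,-.0154,.169])-p)*1e3).round(1),'q7',o['q'][6].round(2))
E
python3 st.py
```

```text
11.925 [ 0.51855 -0.01497  0.16903] yaw 0.5216 F [ 1.89 -0.74  4.78] T [-0.404 -0.369 -0.012] g 0.485 off [0.5 0.8 0. ] q7 -1.34
```

>>> {"api": "drive_tool", "payload": {"series": [-0.4,0,0,1,0,0,0,-0.4,0,0,0,0,0,0]}}

```text
t: 12.18
eef_pos: [0.5185, -0.015, 0.1679]
tool_rot: [0.0, 0.966, 0.258, 0.001]
contact_force: [2.3, -2.2, 4.0]
gripper_width: 0.481
```

>>> {"api": "drive_tool", "payload": {"series": [-0.4,0,0,1,0,0,0,-0.4,0,0,0,0,0,0]}}

```text
t: 12.42
eef_pos: [0.5185, -0.015, 0.167]
tool_rot: [0.0, 0.966, 0.258, 0.001]
contact_force: [2.6, -1.3, 5.4]
gripper_width: 0.487
```

```bash
python3 st.py
```

```text
12.425 [ 0.51851 -0.01496  0.16696] yaw 0.5216 F [ 2.6  -1.27  5.44] T [-0.41 -0.5  -0.03] g 0.487 off [ 0.6  0.8 -2. ] q7 -1.34
```

>>> {"api": "drive_tool", "payload": {"series": [-0.4,0,0,1,0,0,0,-0.4,0,0,0,0,0,0]}}

```text
t: 12.68
eef_pos: [0.5185, -0.015, 0.166]
tool_rot: [0.0, 0.966, 0.258, 0.001]
contact_force: [2.2, -2.5, 5.2]
gripper_width: 0.481
```

>>> {"api": "drive_tool", "payload": {"series": [-0.4,0,0,0.7,0,0,0,-0.4,0,0,0,0,0,0]}}

```text
t: 12.92
eef_pos: [0.5185, -0.0149, 0.1654]
tool_rot: [0.0, 0.966, 0.258, 0.001]
contact_force: [2.2, -2.1, 5.2]
gripper_width: 0.482
```

```bash
python3 st.py
```

```text
12.925 [ 0.51854 -0.01494  0.16538] yaw 0.5217 F [ 2.25 -2.14  5.25] T [-0.442 -0.411 -0.008] g 0.482 off [ 0.5  0.8 -3.6] q7 -1.35
```

>>> {"api": "drive_tool", "payload": {"series": [-0.4,0,0,0.7,0,0,0,-0.4,0,0,0,0,0,0]}}

```text
t: 13.18
eef_pos: [0.5185, -0.015, 0.1647]
tool_rot: [0.0, 0.966, 0.258, 0.001]
contact_force: [1.2, -0.9, 6.9]
gripper_width: 0.483
```

>>> {"api": "drive_tool", "payload": {"series": [-0.4,0,0,0.7,0,0,0,-0.4,0,0,0,0,0,0]}}

```text
t: 13.42
eef_pos: [0.5185, -0.0149, 0.164]
tool_rot: [0.0, 0.966, 0.258, 0.001]
contact_force: [1.2, -1.8, 7.3]
gripper_width: 0.48
```

>>> {"api": "drive_tool", "payload": {"series": [-0.4,0,0,0.7,0,0,0,-0.4,0,0,0,0,0,0]}}

```text
t: 13.68
eef_pos: [0.5186, -0.0149, 0.1634]
tool_rot: [0.0, 0.966, 0.258, 0.001]
contact_force: [2.2, -1.8, 6.3]
gripper_width: 0.482
```

>>> {"api": "drive_tool", "payload": {"series": [-0.4,0,0,0.7,0,0,0,-0.4,0,0,0,0,0,0]}}

```text
t: 13.92
eef_pos: [0.5185, -0.0149, 0.1627]
tool_rot: [0.0, 0.966, 0.258, 0.001]
contact_force: [1.2, -2.0, 7.8]
gripper_width: 0.48
```

>>> {"api": "drive_tool", "payload": {"series": [-0.4,0,0,0.7,0,0,0,-0.4,0,0,0,0,0,0]}}

```text
t: 14.18
eef_pos: [0.5185, -0.0149, 0.1621]
tool_rot: [0.0, 0.966, 0.258, 0.001]
contact_force: [0.7, -2.5, 7.5]
gripper_width: 0.484
```

>>> {"api": "drive_tool", "payload": {"series": [-0.4,0,0,0.7,0,0,0,-0.4,0,0,0,0,0,0]}}

```text
t: 14.42
eef_pos: [0.5186, -0.015, 0.162]
tool_rot: [0.0, 0.966, 0.258, 0.001]
contact_force: [-1.7, -2.1, 15.3]
gripper_width: 0.483
```

The bottom is felt: force jumped from 7.5 to 15.3 N and the height stalled at 0.162. I'll back off slightly, staying within the free band, and turn gently.

>>> {"api": "drive_tool", "payload": {"series": [-0.4,0,0,-0.4,0,0,0,-0.4,0,0,0,0,0,-0.05,-0.4,0,0,0,0,0,-0.05]}}

```text
t: 14.8
eef_pos: [0.5186, -0.015, 0.162]
tool_rot: [0.0, 0.952, 0.306, 0.001]
contact_force: [1.5, -2.0, 10.8]
gripper_width: 0.483
```

```bash
python3 st.py
```

```text
14.8 [ 0.51857 -0.01497  0.16203] yaw 0.623 F [ 1.5  -1.97 10.8 ] T [-0.381 -0.035 -0.146] g 0.483 off [ 0.4  0.8 -7. ] q7 -1.26
```

>>> {"api": "drive_tool", "payload": {"series": [-0.4,0,0,0,0,0,-0.08,-0.4,0,0,0,0,0,-0.08]}}

```text
t: 15.05
eef_pos: [0.5186, -0.015, 0.162]
tool_rot: [0.0, 0.924, 0.382, 0.001]
contact_force: [0.3, -3.1, 11.0]
gripper_width: 0.482
```

```bash
python3 st.py
```

```text
15.05 [ 0.51859 -0.01498  0.16203] yaw 0.7839 F [ 0.27 -3.13 11.04] T [-0.458 -0.041 -0.125] g 0.482 off [ 0.3  0.9 -7. ] q7 -1.11
```

>>> {"api": "drive_tool", "payload": {"series": [-0.4,0,0,0,0,0,-0.1,-0.4,0,0,0,0,0,-0.1,-0.4,0,0,0,0,0,-0.1,-0.4,0,0,0,0,0,-0.1]}}

```text
t: 15.55
eef_pos: [0.5187, -0.015, 0.1621]
tool_rot: [0.001, 0.83, 0.558, 0.001]
contact_force: [0.8, -2.5, 10.2]
gripper_width: 0.482
```

>>> {"api": "drive_tool", "payload": {"series": [-0.4,0,0,0,0,0,-0.1,-0.4,0,0,0,0,0,-0.1,-0.4,0,0,0,0,0,-0.1,-0.4,0,0,0,0,0,-0.1,-0.4,0,0,0,0,0,0]}}

```text
t: 16.18
eef_pos: [0.5188, -0.015, 0.162]
tool_rot: [0.001, 0.703, 0.711, 0.0]
contact_force: [0.5, -3.1, 10.0]
gripper_width: 0.483
```

```bash
python3 st.py
```

```text
16.175 [ 0.51877 -0.01505  0.16203] yaw 1.5826 F [ 0.55 -3.07 10.03] T [-0.497 -0.147  0.037] g 0.483 off [-0.4  0.6 -7. ] q7 -0.4
```

>>> {"api": "drive_tool", "payload": {"series": [-0.4,0,0,-1.5,0,0,0,-0.4,0,0,-1.5,0,0,0,-0.4,0,0,-1.5,0,0,0,-0.4,0,0,0,0,0,0]}}

```text
t: 16.68
eef_pos: [0.5187, -0.015, 0.1663]
tool_rot: [0.001, 0.703, 0.711, 0.0]
contact_force: [3.1, -3.1, 6.4]
gripper_width: 0.481
```

>>> {"api": "drive_tool", "payload": {"series": [-0.4,0,0,-1.5,0,0,0,-0.4,0,0,-1.5,0,0,0,-0.4,0,0,0,0,0,0]}}

```text
t: 17.05
eef_pos: [0.5187, -0.015, 0.1691]
tool_rot: [0.001, 0.703, 0.711, 0.0]
contact_force: [3.2, -2.8, 5.1]
gripper_width: 0.484
```

```bash
python3 st.py
```

```text
17.05 [ 0.5187  -0.01504  0.16908] yaw 1.5818 F [ 3.19 -2.79  5.14] T [-0.536 -0.771  0.048] g 0.484 off [-0.4  0.7  0.1] q7 -0.39
```

>>> {"api": "drive_tool", "payload": {"series": [-0.4,0,0,-1,0,0,0,-0.4,0,0,0,0,0,0,0.25,0,0,0,0,0,0,0.25,0,0,0,0,0,0,0.25,0,0,0,0,0,0,0.25,0,0,-20,0,0,0,0.25,0,0,-20,0,0,0,0.25,0,0,0,0,0,0]}}

```text
t: 18.05
eef_pos: [0.5186, -0.0146, 0.2107]
tool_rot: [0.001, 0.703, 0.711, 0.001]
contact_force: [-0.6, -0.7, -0.4]
gripper_width: 0.622
```

>>> {"api": "drive_tool", "payload": {"series": [0.25,0,0,0,0,0,0.157,0.25,0,0,0,0,0,0.157,0.25,0,0,0,0,0,0.157,0.25,0,0,0,0,0,0.157,0.25,0,0,0,0,0,0.157,0.25,0,0,0,0,0,0,0.25,0,0,0,0,0,0,0.25,0,0,0,0,0,0]}}

```text
t: 19.05
eef_pos: [0.5178, -0.0149, 0.2094]
tool_rot: [-0.0, 0.921, 0.389, -0.0]
contact_force: [-0.0, 0.3, -0.4]
gripper_width: 0.624
```

```bash
python3 st.py; python3 - <<'E'
from h import *
c=snap('wrist','w5.png');im=c['pixels']
cv2.imwrite('pics/w5o.png',cv2.resize(im[60:330,185:455],(540,540)))
E
```

```text
19.05 [ 0.5178  -0.01486  0.20945] yaw 0.7984 F [-0.01  0.27 -0.35] T [ 0.01  -0.01  -0.047] g 0.624 off [ 0.7  1.5 40.4] q7 -1.07
```

View pics/w5o.png

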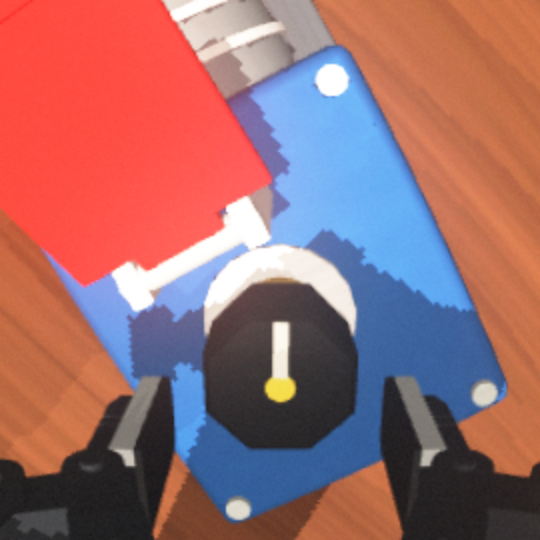

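White line points along tool x, so the cap has turned about 1.06 rad and its flats are square to the jaws again. Regripping for the rest.

>>> {"api": "drive_tool", "payload": {"series": [0.25,0,0.5,13,0,0,0,0.25,0,0,13,0,0,0,0.25,0,0,12.5,0,0,0,0.25,0,0,0,0,0,0,-0.4,0,0,0,0,0,0,-0.4,0,0,0,0,0,0,-0.4,0,0,0,0,0,0,-0.4,0,0,0,0,0,0,-0.4,0,0,0,0,0,0], "force": 40}}

```text
t: 20.23
eef_pos: [0.5184, -0.0152, 0.1713]
tool_rot: [0.0, 0.922, 0.388, 0.0]
contact_force: [0.7, -0.0, -2.1]
gripper_width: 0.485
```

>>> {"api": "drive_tool", "payload": {"series": [-0.4,0,0,-0.2,0,0,-0.1,-0.4,0,0,-0.2,0,0,-0.1,-0.4,0,0,-0.2,0,0,-0.1,-0.4,0,0,-0.2,0,0,-0.1,-0.4,0,0,-0.2,0,0,-0.1]}}

```text
t: 20.85
eef_pos: [0.5186, -0.0153, 0.1722]
tool_rot: [0.0, 0.796, 0.605, 0.0]
contact_force: [2.3, -0.1, -3.9]
gripper_width: 0.482
```

```bash
python3 st.py
```

```text
20.85 [ 0.51859 -0.01533  0.17219] yaw 1.2997 F [ 2.26 -0.14 -3.94] T [-0.068 -0.402 -0.127] g 0.482 off [0.2 0.8 3.2] q7 -0.65
```

>>> {"api": "drive_tool", "payload": {"series": [-0.4,0,0,0,0,0,-0.1,-0.4,0,0,0,0,0,-0.1,-0.4,0,0,-0.1,0,0,-0.1,-0.4,0,0,-0.1,0,0,-0.1,-0.4,0,0,-0.2,0,0,-0.1,-0.4,0,0,-0.1,0,0,-0.05]}}

```text
t: 21.6
eef_pos: [0.5189, -0.0154, 0.173]
tool_rot: [0.0, 0.602, 0.798, 0.0]
contact_force: [1.7, -0.1, -3.0]
gripper_width: 0.487
```

```bash
python3 st.py
```

```text
21.6 [ 0.51887 -0.01539  0.17297] yaw 1.8484 F [ 1.67 -0.08 -3.04] T [-0.058 -0.358 -0.065] g 0.487 off [-0.2  0.5  4. ] q7 -0.16
```

>>> {"api": "drive_tool", "payload": {"series": [-0.4,0,0,0,0,0,-0.03,-0.4,0,0,0,0,0,-0.02]}}

```text
t: 21.85
eef_pos: [0.5189, -0.0153, 0.173]
tool_rot: [0.001, 0.583, 0.813, 0.0]
contact_force: [2.2, -0.4, -1.0]
gripper_width: 0.482
```

```bash
python3 st.py
```

```text
21.85 [ 0.51889 -0.01535  0.17299] yaw 1.8972 F [ 2.25 -0.4  -0.97] T [-0.165 -0.567 -0.136] g 0.482 off [-0.2  0.5  4. ] q7 -0.12
```

>>> {"api": "drive_tool", "payload": {"series": [-0.4,0,0,0,0,0,-0.02,-0.4,0,0,0,0,0,-0.015]}}

```text
t: 22.1
eef_pos: [0.5189, -0.0153, 0.173]
tool_rot: [0.001, 0.568, 0.823, 0.0]
contact_force: [3.3, -2.0, -0.3]
gripper_width: 0.486
```

```bash
python3 st.py
```

```text
22.1 [ 0.51887 -0.01534  0.173  ] yaw 1.9324 F [ 3.27 -1.96 -0.33] T [-0.286 -0.755 -0.132] g 0.486 off [-0.2  0.5  4. ] q7 -0.09
```

>>> {"api": "drive_tool", "payload": {"series": [-0.4,0,0,0,0,0,-0.015,-0.4,0,0,0,0,0,0]}}

```text
t: 22.35
eef_pos: [0.5189, -0.0153, 0.173]
tool_rot: [0.0, 0.563, 0.827, 0.0]
contact_force: [4.0, -0.7, 0.4]
gripper_width: 0.485
```

```bash
python3 st.py
```

```text
22.35 [ 0.51886 -0.01533  0.17301] yaw 1.9464 F [ 4.02 -0.66  0.35] T [-0.403 -0.915 -0.269] g 0.485 off [-0.3  0.5  4. ] q7 -0.07
```

>>> {"api": "drive_tool", "payload": {"series": [-0.4,0,0,0,0,0,-0.015,-0.4,0,0,0,0,0,0]}}

```text
t: 22.6
eef_pos: [0.5189, -0.0153, 0.173]
tool_rot: [0.0, 0.556, 0.831, 0.0]
contact_force: [4.2, -2.3, 1.4]
gripper_width: 0.485
```

```bash
python3 st.py
```

```text
22.6 [ 0.51888 -0.01532  0.17299] yaw 1.9614 F [ 4.24 -2.35  1.41] T [-0.376 -1.036 -0.497] g 0.485 off [-0.3  0.4  4. ] q7 -0.06
```

The open stop is reached, with torque rising from 0.13 to 0.5 N m at about 2.2 rad of turn. Releasing and retreating.

>>> {"api": "drive_tool", "payload": {"series": [0.25,0,0,0,0,0,0,0.25,0,0,0,0,0,0,0.25,0,0,0,0,0,0,0.25,0,0,-15,0,0,0,0.25,0,0,-25,0,0,0,0.25,-20,0,-40,0,0,0,0.25,-30,0,-30,0,0,0,0.25,0,0,0,0,0,0,0.25,0,0,0,0,0,0,0.25,0,0,0,0,0,0,0.25,0,0,0,0,0,0]}}

```text
t: 23.98
eef_pos: [0.5368, -0.0606, 0.2821]
tool_rot: [-0.001, 0.556, 0.831, -0.0]
contact_force: [0.6, -0.3, 0.5]
gripper_width: 0.625
```

```bash
python3 st.py; python3 - <<'E'
from h import *
c=snap('wrist');s=snap('scene','sc5.png')['pixels']
cv2.imwrite('pics/c6.png',np.hstack([cv2.resize(c['pixels'][0:250,180:430],(400,400)),cv2.resize(s[130:290,140:440],(400,214))[:,:].copy() if 0 else cv2.resize(s[60:310,150:400],(400,400))]))
E
```

```text
23.975 [ 0.53681 -0.06064  0.28212] yaw 1.9632 F [ 0.62 -0.28  0.46] T [-0.046  0.015 -0.075] g 0.625 off [ 48.4   1.3 113.2] q7 0.13
```

View pics/c6.png

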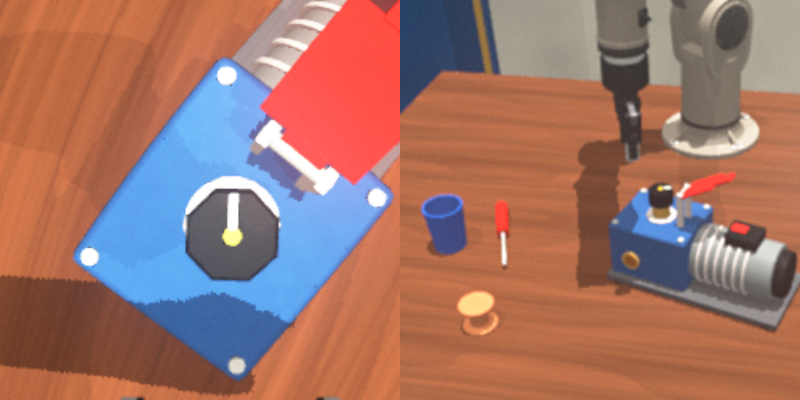

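The flap is still open and the white line, from (232,237) to (234,195), points nearly along tool x. One numeric check of the line's angle, then hand in.

```bash
python3 - <<'E'
from h import *
c=bot.read_camera('wrist');im=c['pixels'].astype(int);b,g,r=im[...,0],im[...,1],im[...,2]
w=np.zeros(b.shape,bool);w[118:160,305:345]=1
dark=cv2.dilate(((r<90)&(g<90)).astype(np.uint8),np.ones((3,3)))
wh=w&(b>140)&(r>140);ye=w&(b<120)&(r>150)&(g>130)
def cen(m): y,x=np.where(m);return x.mean(),y.mean(),len(x)
k,l,s,ce=cv2.connectedComponentsWithStats(wh.astype(np.uint8));print(s[1:],ce[1:]);
y=cen(ye);print(y)
for i in range(1,k):
    W=fatz(c,[y[:2],ce[i]],.178);d=W[1]-W[0];print(s[i,4],'turn',np.arctan2(d[1],d[0])+.265,W[0])
E
```

```text
[[305 118   9   8  37]
 [338 118   7   8  35]
 [320 120  10  32 244]] [[307.48648649 120.27027027]
 [341.8        120.4       ]
 [324.76229508 136.24590164]]
(np.float64(324.5), np.float64(148.25), 16)
37 turn 2.7668710957912066 [ 0.51947681 -0.01639451  0.178     ]
35 turn 1.6826512782606176 [ 0.51947681 -0.01639451  0.178     ]
244 turn 2.2080158462019206 [ 0.51947681 -0.01639451  0.178     ]
```

Turn measured at 2.21 rad, so the cap is at its stop. Handing in.

```bash
python3 -c "
from station import bot
print(bot.hand_in())"
```

```text
the job is handed in; nothing more can be done
None
```

The vent is open: the red flip-top lies fully back and the black cap is unscrewed to its stop. I handed the job in after about 24 s of robot time; hand-in gives no verdict.

- **Flip-top:** I pinched its tongue, swung it over to about 2 rad and let go; it fell back open by itself. It was still open in the last picture.
- **Pressing the cap:** I pressed in small steps and felt the bottom about 7 mm down. The force there jumped from 7.5 to 15.3 N, which is about 7 N beyond the spring. I backed off 0.4 mm before turning.
- **Unscrewing:** I held the cap down through 1.06 rad of turn, with torque staying around 0.13–0.15 N m. I then let it rise, regripped one facet back and turned on to the stop. The stop showed as torque rising from 0.13 to about 0.5 N m.

**Last checks:**
- The cap's white line measured 2.21 rad from the wrist camera, against a stop at 2.2.
- The gripper is open and clear of the pump, with contact force under 1 N.
- The cup, spool and screwdriver look undisturbed. The jar was outside the last picture, but the arm never went near it.

One check disagreed: a cap-position reading from a picture taken while the arm was still settling was 3 mm off. I ignored it and used the earlier estimate, and a closer look confirmed that to about 1 mm.

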